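# Open the dial lock of the bench tool chest

### The job

Unlock the green steel tool chest: turn its dial from click to click until the red line stands at the red index mark and the dial drops into its deep notch, then draw the freed shackle straight up out of the hasp. Finish while still holding the shackle upright above the hasp, its legs a good hand's breadth clear of it, so that everybody sees the lock is off; leave the dial on its mark, and the tape measure and screwdriver where they lie.

Things in the scene. Friction and masses are not known exactly. Their poses are not given: they have to be found in the camera images.
- chest: dark green steel tool chest bolted to the bench, 290 mm long (its y), 180 mm deep (its x), 92 mm high; origin at the centre of its underside, x away from its front, y to the left, z up. Along its front runs a lock deck 88 mm above the bench: dial on the left, hasp and shackle on the right. The hinged lid behind needs no touching
- dial (a joint): dial angle: 0 when its red line stands at the red index mark on the robot's side, grows anticlockwise from above, no end stops, starts at 0.7 to 2.6. Clicks every 0.314 (about 0.1 N m to pass one), the last at 0.47; at 0 is the one deep notch: let go within 0.15 of it the dial is drawn in, then held with 0.04 play. Only there is the shackle free
- dial_grip (a point): on the axis of the dial's knurled black grip, an upright cylinder 42 mm across, from 19 mm below this point to 13 mm above it (top 129 mm above the bench). Below the grip lies a skirt 58 mm across, its top 9 mm above the deck. The red line runs over skirt, grip and top. The point turns with the dial
- shackle_bow (a point): 6 mm below the rod's centre line at the bow's top. The loose steel shackle is an upright U of 10 mm rod, legs 44 mm apart between centres (along its y), 96 mm high, 0.25 kg; z up, x square to the U's plane. Locked, its top stands 49 mm above the strap and it lifts 3 mm; freed, it lifts straight out (1.5 mm play round the legs), clear after 47 mm
- shackle_feet (a point): point midway between the lower ends of the shackle's legs, 85 mm below shackle_bow; 47 mm above the bench when locked
- hasp_mouth (a point): centre of the hasp strap's upper face on the chest, midway between the two holes that the shackle's legs pass through, 94 mm above the bench; 100 mm from the dial's axis
- tape_measure: yellow and black tape measure standing on the bench, 37x94x69 mm, a bystander; origin at its underside
- screwdriver_4: black-handled screwdriver on the bench, 200 mm long, a bystander
Mind the look-alikes: they are no part of the job. Of the things shaped like the part that bears shackle_bow, the bare steel one is meant.

How it is judged (in metres and radians):
On the way, in this order (a step that is already met when the one before it is completed fails the run):
1. the dial rests in its deep notch, red line at the index, while the shackle is still seated (value of joint dial between -0.1 and 0.1 rad and height (world z) of shackle_feet below 0.055 m), for 0.2 s.
2. the fingers draw the shackle's legs out of the hasp (z of shackle_feet in the frame of hasp_mouth above 0.005 m and contact force between the fingers and shackle above 1 N), for 0.1 s.
At the end, for the whole second after the job is handed in: The dial stands within 0.12 rad of its mark; the gripper holds the shackle (more than 1 N), still, upright within 20 degrees, its feet at least 50 mm above the hasp strap and within 120 mm of the hasp's middle sideways, touching nothing of the chest (value of joint dial between -0.12 and 0.12 rad and z of shackle_feet in the frame of hasp_mouth above 0.05 m and horizontal distance between shackle_feet and hasp_mouth below 0.12 m and angle between shackle_feet's own z axis and vertical below 0.35 rad and contact force between the fingers and shackle above 1 N and contact force between shackle and chest below 0.2 N and linear speed of shackle below 0.05 m/s); the arm keeps its last pose, push and grip.
It fails at once if the tape measure or the screwdriver on the bench is moved more than 30 mm (distance of any of tape_measure, screwdriver_4 from where it was at the start of the episode above 0.03 m).
It also fails if it takes over 48 s, if anything falls off the work surface, if the arm or the gripper's body presses on something with over 40 N, if the wrist force passes 120 N, or if a joint passes its speed limit or range.

### The arm

A 7-joint arm with a two-finger parallel gripper is mounted at the origin on a cart in front of the work surface, level with it; the furniture and walls round the work are solid. World frame = base frame: x ahead of the robot, y to its left, z up, the work surface at z = 0. Lengths are in mm, angles in rad, forces in N, time in s.
With the tool pointing down it reaches from about 400 to 750 mm from the base axis. Payload 19.5 kg.
Tool frame: the origin (TCP) lies at the very end of the fingers, on their centre line; the grasp point (between the pads) lies pinch_z behind it (pinch_z is the distance from the TCP to the grasp point, in mm); z points along the fingers, y is the line along which they close (so a half turn about z gives the same grasp; the last joint's range is limited). The gripper opens to 85 mm and grips with 20 to 120 N. Pads are 22 mm wide; open, the fingers measure 114 mm over their backs; the gripper's body (76 mm by 85 mm) begins 54 mm behind the grasp point. The pads swing forward as they close: fully open they stand 13 mm farther back than shut.
Start: joints at [-1.39, 0.707, -0.028, 1.485, 0.022, 0.951, -0.075], TCP at [127.042, 560.763, 231.268] pointing down, gripper open.
Joint ranges: [-2.71, 2.71], [-0.32, 2.16], [-1.57, 1.52], [0, 2.45], [-1.46, 4.6], [0, 2.02], [-2.83, 2.83]. Speed limits (rad/s): [1.89, 1.89, 2.57, 2.57, 3.01, 3.01, 3.01].

### API

Orientations are given as a rotation vector (axis times angle).
In Python, from rig import get_state, get_image, camera_params, sign_off, pinch_z gives the robot as it stands.
- The arm moves only by the tool carry_out, never from a script. Its argument "series" is a list of rows, each a list of 3 entries, a list of its own where there are three numbers: the opening, from 0 (shut) to 1 (fully open), then the shift along the tool's x, y, z in cm, then the turn about the tool's z in degrees. A call has 1 to 12 rows; each row shifts and turns the commanded pose from where the row before left it, along the tool's axes as they then stand; what a row does not reach is not made up. A row lasts 1/12 s, in which the tool goes at most 41.7 mm and 7.16 degrees, less where a joint would pass 70% of its speed; a pose out of reach is approached as far as the arm can. A call is refused whole if a number of a shift passes 4.17 or a number of a turn 7.16, either way. A call with a gripper value outside its range is refused whole. The fingers move at their own pace and stop on an object; the grip force is fixed at half the most. Time passes only in rows, so rows that do not move let the fingers close. It gives the time, the measured TCP pose, the force, the opening and the grip force at its end, in the units of the state.
- get_state(): the state, without advancing time (a new reading comes with each control period).
- get_image(name): name is "scene" or "top" or "wrist"; returns the picture (400x640x3 uint8, blue, green, red); there is no depth.
- camera_params(name): a dict with "intrinsics" (3x3 intrinsics, pixels), "origin" and "attitude" of the camera in the world. Camera axes: x right, y down, z forward; pixel columns grow to the right and rows downward; lengths in mm; the calibration is good to about 2 mm. A picture is of the moment at which its call begins: read the wrist's pose just before it. camera_params takes no time and is no camera call; for the wrist camera it gives the pose at the moment of the call.
- sign_off(): hands the job in; it is judged then, once.
The state is a dict: "t": time; "joint_pos": joint angles; "joint_velocities": joint speeds; "joint_efforts": joint torques, N m; "tcp_pos": TCP position; "tool_rot": TCP orientation; "ft_force": force on the tool from outside, world axes, zero at the start; "ft_torque": the same for the moment, N m; "gripper_width": finger opening in mm; "finger_force": force on a finger pad.
Only numpy, scipy, OpenCV 4.12 (cv2) and the standard library are available. Lean on these libraries where they do the work, as an engineer would, in place of code of your own. Each camera call takes 0.05 s, during which the arm holds its last target. There are 200 camera calls.

## Working session

There is one attempt and no reset: what is moved stays moved. The work goes in short steps, Python scripts to look and compute and a tool call to move; the robot and the scene stay as the last step left them, time stands still between calls to the robot, and variables do not carry over. Pictures are saved under pics/ and viewed, at most 10 in all, crops included, and the job is handed in when it is done.

Besides the shell and the picture viewer there is one more tool, called by a JSON object that holds its "api" and its "payload", one argument or row to a line. carry_out: Moves the arm, as the interface text tells. Its arguments: {"type":"object","properties":{"series":{"type":"array"}},"required":["series"]}

```bash
mkdir -p pics; ls
python3 - <<'E'
from rig import *
import cv2, numpy as np
s=get_state(); print(s)
print(pinch_z)
for n in ("scene","top"):
    cv2.imwrite(f"pics/{n}0.png",get_image(n)); print(n,camera_params(n))
E
```

```text
pics
{'t': 0.0, 'joint_pos': array([-1.38969976,  0.70709524, -0.02761251,  1.48501337,  0.02196745,
        0.95088426, -0.07551258]), 'joint_velocities': array([ 0.0002028 ,  0.00111392, -0.00016078,  0.00230263,  0.00037891,
        0.00062437,  0.00123535]), 'joint_efforts': array([-4.76868081e-05, -8.83219814e+01,  1.23451095e+00, -2.36172616e+01,
        1.68902229e-02,  6.49851310e-03,  2.57568303e-05]), 'tcp_pos': array([126.98692469, 560.52764157, 230.82856503]), 'tool_rot': array([-3.49286256e-01, -3.12200365e+00,  1.71768683e-03]), 'ft_force': array([-0.09705909,  0.2822166 , -0.47693715]), 'ft_torque': array([-0.04853729,  0.01318664,  0.0263917 ]), 'finger_force': 0.0, 'gripper_width': 85.341396131901}
18.700000000000003
scene {'intrinsics': array([[421.23897523,   0.        , 309.12533052],
       [  0.        , 421.23897523, 202.7623039 ],
       [  0.        ,   0.        ,   1.        ]]), 'origin': array([284.32904873, 868.04540014, 798.25915815]), 'attitude': array([-0.60636305,  2.61265834, -1.19909285])}
top {'intrinsics': array([[436.63704329,   0.        , 318.7085507 ],
       [  0.        , 436.63704329, 202.77074561],
       [  0.        ,   0.        ,   1.        ]]), 'origin': array([ 583.1586903 ,  114.58533877, 1316.28366876]), 'attitude': array([-2.20403279,  2.18008829, -0.06889207])}
```

View pics/scene0.png

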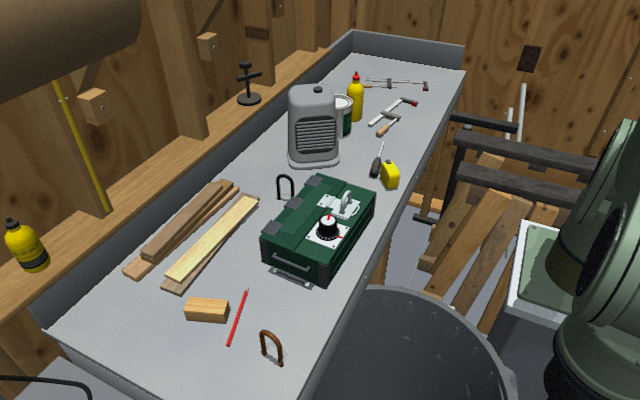

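View pics/top0.png

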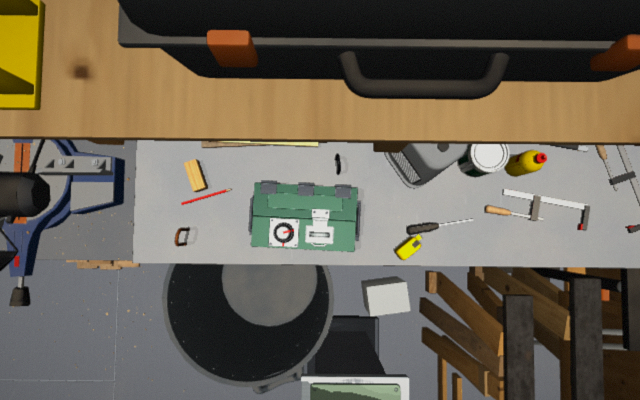

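The scene view shows the green chest near (318,230), with the dial at (328,225) and the shackle at (345,205). In the top view the dial is at (283,233) and the hasp at (319,235). The decoy shackles are brown at (272,345) and black at (285,187). I'll enlarge both.

Run:
```python
import cv2, numpy as np
a=cv2.imread("pics/top0.png")[205:260,255:345]; b=cv2.imread("pics/scene0.png")[180:255,295:385]
a=cv2.resize(a,None,fx=6,fy=6,interpolation=cv2.INTER_CUBIC)[:, :400*2]
b=cv2.resize(b,None,fx=3.4,fy=3.4,interpolation=cv2.INTER_CUBIC)
c=np.zeros((590,560,3),np.uint8); c[:330,:540]=a; c[332:332+b.shape[0],:b.shape[1]]=b
cv2.imwrite("pics/crop1.png",c)
```

```text
(no output)
```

View pics/crop1.png

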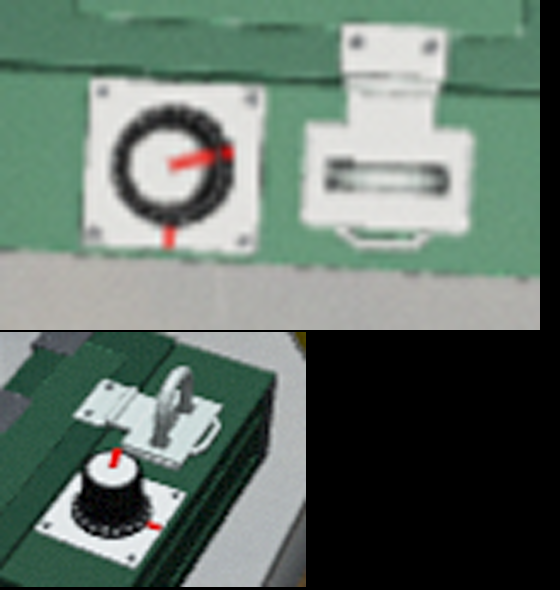

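```bash
cat > h.py <<'E'
from rig import *
import numpy as np, cv2
from scipy.spatial.transform import Rotation as R
def ray(n,uv,z,p=None):
    p=p or camera_params(n); o=np.array(p["origin"])
    d=R.from_rotvec(p["attitude"]).apply(np.linalg.inv(p["intrinsics"])@[uv[0],uv[1],1])
    return o+d*(z-o[2])/d[2]
def proj(n,X,p=None):
    p=p or camera_params(n)
    c=R.from_rotvec(p["attitude"]).inv().apply(np.array(X)-p["origin"]); q=p["intrinsics"]@c; return q[:2]/q[2]
E
python3 - <<'E'
from h import *
t=lambda u,v:(u/6+255-.4,v/6+205-.4)
s=lambda u,v:(u/3.4+295-.35,(v-332)/3.4+180-.35)
for nm,uv,z in [("cap",(171,165),129),("skirt",(173,168),97),("line",(231,152),97),("index",(169,237),88),("bow",(386,178),143),("bowL",(330,176),130),("bowR",(446,179),130),("plateTL",(92,78),88),("plateTR",(266,88),88),("plateBR",(257,252),88),("plateBL",(82,243),88)]:
    print("top",nm,ray("top",t(*uv),z).round(1))
for nm,uv,z in [("cap",(112,474),129),("bow",(182,370),143),("index",(155,526),88),("footL",(161,443),94),("footR",(187,408),94)]:
    print("scene",nm,ray("scene",s(*uv),z).round(1))
E
```

```text
top cap [574.  207.6 129. ]
top skirt [572.4 209.2  97. ]
top line [580.1 182.3  97. ]
top index [540.1 211.2  88. ]
top bow [569.4 110.4 143. ]
top bowL [569.8 135.6 130. ]
top bowR [569.1  83.2 130. ]
top plateTL [614.  248.5  88. ]
top plateTR [610.2 166.9  88. ]
top plateBR [533.6 170.   88. ]
top plateBL [536.9 251.8  88. ]
scene cap [573.  212.1 129. ]
scene bow [567.1 103.1 143. ]
scene index [541.6 207.2  88. ]
scene footL [569.4 131.8  94. ]
scene footR [567.3  86.7  94. ]
```

The dial is at about (573, 209) with the chest yawed about −2.5°. The dial angle is about 1.87 rad, so it needs about +107° about tool z (clockwise). The hasp is at about (569, 109). I'll move above the dial.

{"api": "carry_out", "payload": {
  "series": [
    [1,[-2.13,-1.01,0],0],
    [1,[-2.13,-1.01,0],0],
    [1,[-2.13,-1.01,0],0],
    [1,[-2.13,-1.01,0],0],
    [1,[-2.13,-1.01,0],0],
    [1,[-2.13,-1.01,0],0],
    [1,[-2.13,-1.01,0],0],
    [1,[-2.13,-1.01,0],0],
    [1,[-2.13,-1.01,0],0],
    [1,[-2.13,-1.01,0],0],
    [1,[-2.13,-1.01,0],0],
    [1,[-2.13,-1.01,0],0]
  ]
}}

```text
t: 1.1
tcp_pos: [350.3, 385.2, 231.1]
tool_rot: [-0.349, -3.122, 0.001]
ft_force: [-0.1, 0.2, -0.1]
gripper_width: 85.5
finger_force: 0.0
```

{"api": "carry_out", "payload": {
  "series": [
    [1,[-2.13,-1.01,0],0],
    [1,[-2.13,-1.01,0],0],
    [1,[-2.13,-1.01,0],0],
    [1,[-2.13,-1.01,0],0],
    [1,[-2.13,-1.01,0],0],
    [1,[-2.13,-1.01,0],0],
    [1,[-2.13,-1.01,0],0],
    [1,[-2.13,-1.01,0],0],
    [1,[-2.13,-1.01,0],0],
    [1,[-2.13,-1.01,0],0],
    [1,[-2.13,-1.01,0],0],
    [1,[0,0,0],0]
  ]
}}

```text
t: 2.1
tcp_pos: [556.3, 222.0, 230.6]
tool_rot: [0.356, 3.12, -0.004]
ft_force: [-0.3, -2.3, -0.1]
gripper_width: 85.3
finger_force: 0.0
```

```bash
cat >> h.py <<'E'
def togo(X):
    s=get_state(); A=R.from_rotvec(s["tool_rot"]); return A.inv().apply(np.array(X)-s["tcp_pos"])/10
E
python3 - <<'E'
from h import *
s=get_state(); p=camera_params("wrist"); cv2.imwrite("pics/w1.png",get_image("wrist"))
print(p, s["joint_pos"].round(2), proj("wrist",(573,209,129),p), proj("wrist",(569,109,143),p), togo((573,209,150)))
E
```

```text
{'intrinsics': array([[303.07769372,   0.        , 317.85143275],
       [  0.        , 303.07769372, 196.21240131],
       [  0.        ,   0.        ,   1.        ]]), 'origin': array([490.1781085 , 238.76319429, 372.5316949 ]), 'attitude': array([2.28362501, 1.81717415, 0.24343048])} [-0.38  0.75 -0.11  1.39  0.09  1.01  0.83] [306.5443537  218.79083787] [186.81650762 245.72115423] [-2.12127232 -1.0399854   8.06750851]
```

View pics/w1.png

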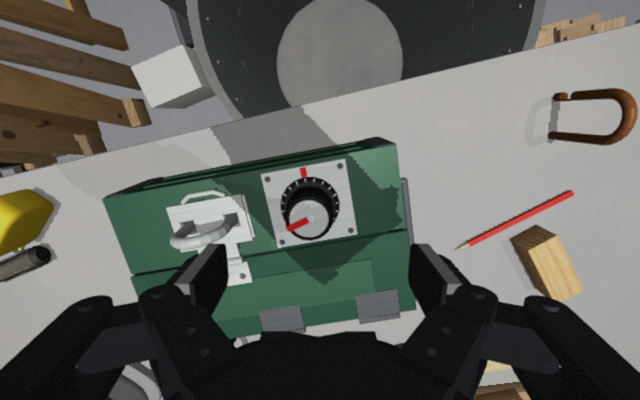

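Run:
```python
import cv2
a=cv2.imread("pics/w1.png")[150:270,160:360]
cv2.imwrite("pics/w1c.png",cv2.resize(a,None,fx=4,fy=4,interpolation=cv2.INTER_CUBIC))
```

```text
(no output)
```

View pics/w1c.png

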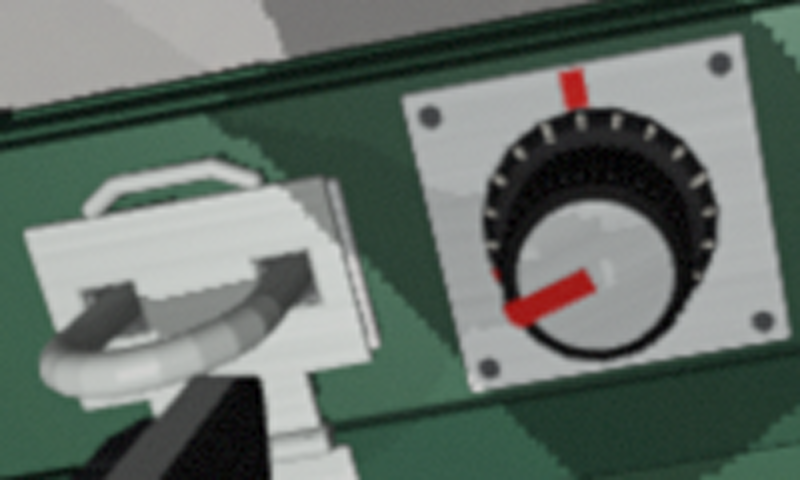

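Run:
```python
from h import *
p=camera_params("wrist"); f=lambda u,v:(u/4+160-.4,v/4+150-.4)
r=lambda u,v,z:ray("wrist",f(u,v),z,p)
c=r(596,278,129); e=r(518,314,129); i0=r(570,72,88); i1=r(577,108,88)
print(c,e,i0,i1,"bow",r(155,367,138),r(112,296,94),r(291,277,94))
L=np.arctan2(*(e-c)[1::-1]); 
for base in (np.arctan2(*(i0-c)[1::-1]),np.arctan2(*(i0-i1)[1::-1])): print(L,base,(L-base)%(2*np.pi))
for v in [(403,97),(742,36),(790,337),(474,390)]: print(r(*v,88).round(1))
print("go",togo((c[0],c[1],120)))
```

```text
[571.89398445 212.77464561 129.        ] [576.13146341 194.55178185 129.        ] [534.13625041 214.07872184  88.        ] [542.97189797 213.64905353  88.        ] bow [567.46147208 119.13980851 138.        ] [562.02448375  92.23872389  94.        ] [567.06637271 136.43052803  94.        ]
-1.3423203211393064 3.1070683871146203 1.8337965989256597
-1.3423203211393064 3.0930019763231247 1.8478630097171553
[531.1 173.8  88. ]
[534.8 255.6  88. ]
[612.1 252.2  88. ]
[608.5 170.7  88. ]
go [-1.92906291 -0.69337351 11.06711314]
```

Wrist crop: the cap centre is at (309,219) and the line points to an angle of about 1.85 rad. I'll take the dial as (572.5, 211), averaging the views, and descend.

{"api": "carry_out", "payload": {
  "series": [
    [1,[-1.0,-0.45,0.5],0],
    [1,[-1.0,-0.45,1.0],0],
    [1,[0,0,1.5],0],
    [1,[0,0,1.5],0],
    [1,[0,0,1.5],0],
    [1,[0,0,1.5],0],
    [1,[0,0,1.5],0],
    [1,[0,0,1.5],0],
    [1,[0,0,1.5],0],
    [1,[0,0,1.0],0],
    [1,[0,0,0.2],0],
    [1,[0,0,0],0]
  ]
}}

```text
t: 3.15
tcp_pos: [570.9, 212.6, 98.7]
tool_rot: [-0.349, -3.121, 0.001]
ft_force: [-1.0, -0.6, 1.1]
gripper_width: 85.6
finger_force: 0.0
```

{"api": "carry_out", "payload": {
  "series": [
    [0,[0,0,0],0],
    [0,[0,0,0],0],
    [0,[0,0,0],0],
    [0,[0,0,0],0],
    [0,[0,0,0],0],
    [0,[0,0,0],0],
    [0,[0,0,0],0],
    [0,[0,0,0],0]
  ]
}}

```text
t: 3.82
tcp_pos: [570.9, 210.3, 100.2]
tool_rot: [-0.352, -3.122, 0.006]
ft_force: [-7.6, -14.2, 16.5]
gripper_width: 40.6
finger_force: 58.9
```

{"api": "carry_out", "payload": {
  "series": [
    [0,[0,-0.2,-0.15],0],
    [0,[0,0,0],0],
    [0,[0,0,0],5],
    [0,[0,0,0],6],
    [0,[0,0,0],6],
    [0,[0,0,0],6],
    [0,[0,0,0],6],
    [0,[0,0,0],6],
    [0,[0,0,0],6],
    [0,[0,0,0],6],
    [0,[0,0,0],6],
    [0,[0,0,0],0]
  ]
}}

```text
t: 4.82
tcp_pos: [572.4, 212.2, 100.6]
tool_rot: [1.713, 2.63, 0.007]
ft_force: [18.2, 8.3, -21.6]
gripper_width: 39.9
finger_force: 67.2
```

Run:
```python
from h import *
s=get_state(); print(s["joint_pos"].round(2),s["ft_torque"].round(2),s["ft_force"].round(1)); A=R.from_rotvec(s["tool_rot"]).as_matrix(); print(np.degrees(np.arctan2(A[1,1],A[0,1])))
```

```text
[-0.48  0.93  0.16  1.5  -0.19  0.72  0.17] [ 1.71 -3.6  -0.06] [ 18.2   8.3 -21.6]
23.867024032978115
```

{"api": "carry_out", "payload": {
  "series": [
    [0,[0,0.15,0.08],5.9],
    [0,[0,0,0],5.9],
    [0,[0,0,0],5.9],
    [0,[0,0,0],5.9],
    [0,[0,0,0],5.9],
    [0,[0,0,0],5.9],
    [0,[0,0,0],5.9],
    [0,[0,0,0],5.9],
    [0,[0,0,0],5.8],
    [0,[0,0,0],0],
    [0,[0,0,0],0]
  ]
}}

```text
t: 5.73
tcp_pos: [575.1, 212.2, 100.5]
tool_rot: [2.701, 1.598, 0.011]
ft_force: [24.6, 4.1, -15.4]
gripper_width: 40.5
finger_force: 68.0
```

Run:
```python
from h import *
s=get_state(); print(s["joint_pos"].round(2),s["ft_torque"].round(2),s["ft_force"].round(1)); A=R.from_rotvec(s["tool_rot"]).as_matrix(); print(np.degrees(np.arctan2(A[1,1],A[0,1])))
p=camera_params("wrist"); cv2.imwrite("pics/w2.png",get_image("wrist")); print(proj("wrist",(572,211,129),p))
```

```text
[-0.59  0.97  0.41  1.49 -0.49  0.77 -0.5 ] [ 1.13 -4.81  0.05] [ 24.6   4.1 -15.4]
-28.786279134555887
[315.37604095 285.45754194]
```

View pics/w2.png

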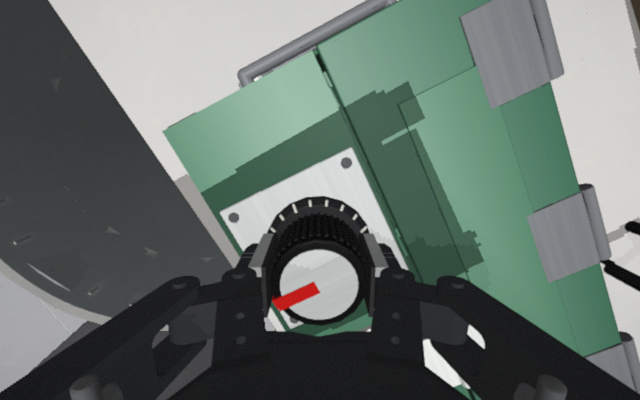

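Run:
```python
from h import *
p=camera_params("wrist"); r=lambda u,v,z:ray("wrist",(u,v),z,p)
c=r(318.5,285,129); e=r(274.5,303,129); m=r(316,288,129);print(c,e)
for a in (c,m): print(np.arctan2(*(e-a)[1::-1])%(2*np.pi)-3.10)
a=r(220,211,88);b=r(354,149,88);print(a,b,b-a)
```

```text
[573.26306563 210.54603623 129.        ] [552.50474109 212.04834215 129.        ]
-0.030652642720639278
-0.0752661378536783
[536.69542182 252.97166425  88.        ] [614.61940707 247.87420979  88.        ] [77.92398525 -5.09745446  0.        ]
```

The line points along the index direction, at about −0.03 to −0.08 rad, so the dial is in its notch. Next I release it and rise.

{"api": "carry_out", "payload": {
  "series": [
    [1,[0,0,0],0],
    [1,[0,0,0],0],
    [1,[0,0,0],0],
    [1,[0,0,0],0],
    [1,[0,0,0],0],
    [1,[0,0,-1.5],0],
    [1,[0,0,-2.5],0],
    [1,[0,0,-2.5],0],
    [1,[0,0,-2.5],0],
    [1,[0,0,-2],0],
    [1,[0,0,0],0]
  ]
}}

```text
t: 6.7
tcp_pos: [573.1, 211.6, 213.8]
tool_rot: [2.703, 1.6, 0.008]
ft_force: [0.9, -0.3, 0.4]
gripper_width: 85.2
finger_force: 0.0
```

Run:
```python
from h import *
s=get_state(); A=R.from_rotvec(s["tool_rot"]).as_matrix(); print(np.degrees(np.arctan2(A[1,1],A[0,1])), s["tcp_pos"])
p=camera_params("wrist"); w=get_image("wrist")
t=get_image("top")[205:260,255:345]
cv2.imwrite("pics/w3.png",np.vstack([np.pad(cv2.resize(t,None,fx=3,fy=3,interpolation=cv2.INTER_CUBIC),((0,0),(0,370),(0,0))),w])); print(proj("wrist",(572,211,129),p),proj("wrist",(568,110.5,138),p),p)
print(togo((568,110.5,180)))
```

```text
-28.759407070057375 [573.10560179 211.58651948 213.7918598 ]
[317.83540618 204.4635882 ] [371.67956794 311.09906568] {'intrinsics': array([[303.07769372,   0.        , 317.85143275],
       [  0.        , 303.07769372, 196.21240131],
       [  0.        ,   0.        ,   1.        ]]), 'origin': array([604.51195197, 271.66444805, 355.99999583]), 'attitude': array([ 2.79042869, -0.71525244, -0.09195876])}
[-9.04982323  4.51701933  3.02037833]
```

View pics/w3.png

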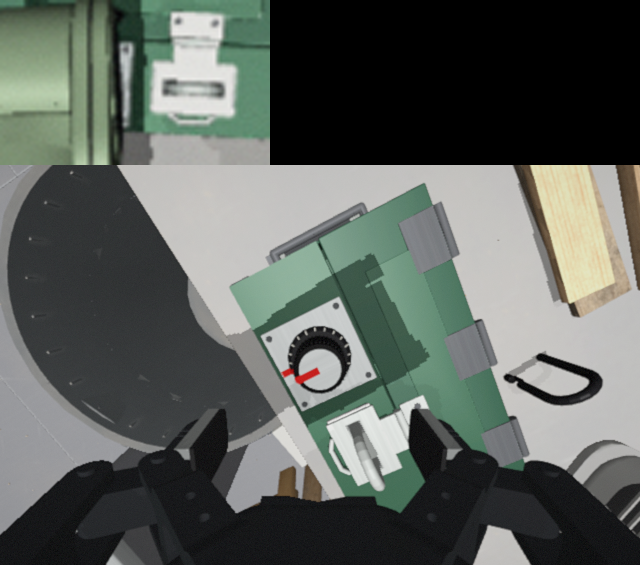

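The line sits at the index mark, aligned near (287,373) in the composite, and the dial held after release. I'll move over the hasp and turn so the fingers close along chest x.

{"api": "carry_out", "payload": {
  "series": [
    [1,[-1.8,0.9,0],0],
    [1,[-1.8,0.9,0],0],
    [1,[-1.8,0.9,0],0],
    [1,[-1.8,0.9,0],0],
    [1,[-1.8,0.9,0],0],
    [1,[0,0,0],-6.5],
    [1,[0,0,0],-6.5],
    [1,[0,0,0],-6.5],
    [1,[0,0,0.5],-6.5],
    [1,[0,0,1],0],
    [1,[0,0,0],0]
  ]
}}

```text
t: 7.72
tcp_pos: [567.1, 110.8, 192.6]
tool_rot: [-2.277, -2.162, 0.004]
ft_force: [0.6, -0.1, -1.4]
gripper_width: 85.3
finger_force: 0.0
```

Run:
```python
from h import *
s=get_state(); A=R.from_rotvec(s["tool_rot"]).as_matrix(); print(np.degrees(np.arctan2(A[1,1],A[0,1])), s["tcp_pos"])
p=camera_params("wrist"); w=get_image("wrist")[180:380,190:450]
cv2.imwrite("pics/w4.png",cv2.resize(w,None,fx=3,fy=3,interpolation=cv2.INTER_CUBIC))
f=lambda q:(np.array(q)-(190,180))*3
print(f(proj("wrist",(568.5,111,138),p)),f(proj("wrist",(573.5,211,129),p)),p)
print(togo((568.5,111,115)))
```

```text
-2.9785315563018497 [567.12460628 110.7529013  192.58476009]
[392.75273345 106.65454821] [ 393.1049795  -362.20304726] {'intrinsics': array([[303.07769372,   0.        , 317.85143275],
       [  0.        , 303.07769372, 196.21240131],
       [  0.        ,   0.        ,   1.        ]]), 'origin': array([570.72907364, 179.33153156, 334.52221531]), 'attitude': array([ 2.86979071, -0.07300156, -0.01600801])}
[0.03461037 0.1309167  7.84428182]
```

View pics/w4.png

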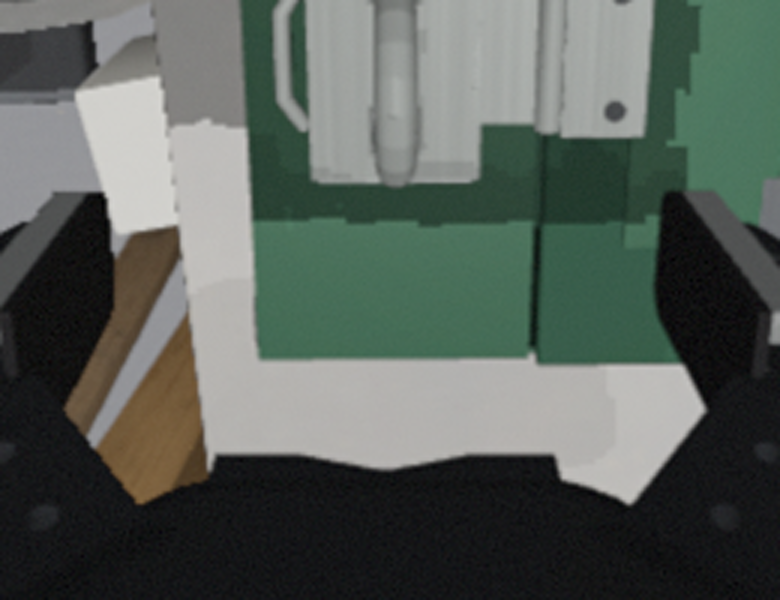

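The bow rod runs vertically at column 395, against a prediction of 393, and sits centred between the fingers. I'll descend and grip.

{"api": "carry_out", "payload": {
  "series": [
    [1,[0,0.13,1.3],0],
    [1,[0,0,1.3],0],
    [1,[0,0,1.3],0],
    [1,[0,0,1.3],0],
    [1,[0,0,1.3],0],
    [1,[0,0,1.0],0],
    [1,[0,0,0.3],0],
    [1,[0,0,0],0]
  ]
}}

```text
t: 8.43
tcp_pos: [569.1, 110.7, 116.4]
tool_rot: [-2.276, -2.165, 0.002]
ft_force: [0.5, -0.4, -0.2]
gripper_width: 85.4
finger_force: 0.0
```

{"api": "carry_out", "payload": {
  "series": [
    [0,[0,0,0],0],
    [0,[0,0,0],0],
    [0,[0,0,0],0],
    [0,[0,0,0],0],
    [0,[0,0,0],0],
    [0,[0,0,0],0],
    [0,[0,0,0],0],
    [0,[0,0,0],0],
    [0,[0,0,0],0],
    [0,[0,0,0],0]
  ]
}}

```text
t: 9.27
tcp_pos: [569.6, 110.8, 117.3]
tool_rot: [2.274, 2.167, 0.001]
ft_force: [-0.4, -0.1, 7.2]
gripper_width: 8.2
finger_force: 58.7
```

Gripped on the rod (width 8.2 mm, 59 N). I'll lift slowly at first and check.

{"api": "carry_out", "payload": {
  "series": [
    [0,[0,0,-0.3],0],
    [0,[0,0,-0.4],0],
    [0,[0,0,-0.5],0],
    [0,[0,0,-0.5],0],
    [0,[0,0,0],0]
  ]
}}

```text
t: 9.68
tcp_pos: [569.8, 110.8, 135.1]
tool_rot: [2.274, 2.167, 0.002]
ft_force: [0.4, -1.2, -2.1]
gripper_width: 8.1
finger_force: 58.5
```

The shackle is free: it rose 18 mm with only its own weight on the wrist. I'll keep lifting.

{"api": "carry_out", "payload": {
  "series": [
    [0,[0,0,-0.8],0],
    [0,[0,0,-1.0],0],
    [0,[0,0,-1.0],0],
    [0,[0,0,-1.2],0],
    [0,[0,0,-1.2],0],
    [0,[0,0,-1.2],0],
    [0,[0,0,-1.2],0],
    [0,[0,0,-1.2],0],
    [0,[0,0,-1.2],0],
    [0,[0,0,-1.0],0],
    [0,[0,0,-0.6],0],
    [0,[0,0,-0.2],0]
  ]
}}

```text
t: 10.68
tcp_pos: [569.6, 110.8, 253.4]
tool_rot: [2.274, 2.167, 0.002]
ft_force: [-1.1, -1.4, -2.4]
gripper_width: 7.8
finger_force: 58.5
```

{"api": "carry_out", "payload": {
  "series": [
    [0,[0,0,-0.4],0],
    [0,[0,0,0],0],
    [0,[0,0,0],0],
    [0,[0,0,0],0],
    [0,[0,0,0],0]
  ]
}}

```text
t: 11.1
tcp_pos: [569.3, 110.8, 255.6]
tool_rot: [-2.274, -2.167, 0.001]
ft_force: [-0.1, -0.0, -2.5]
gripper_width: 8.5
finger_force: 58.5
```

Run:
```python
from h import *
s=get_state(); print(s["tcp_pos"],s["ft_force"],s["finger_force"],abs(s["joint_velocities"]).max())
a=get_image("scene")[130:260,260:420]; b=get_image("wrist")
a=cv2.resize(a,(400,325),interpolation=cv2.INTER_CUBIC); b=cv2.resize(b,(400,250))
cv2.imwrite("pics/end.png",np.vstack([a,b]))
```

```text
[569.25449804 110.8182267  255.63952131] [-0.13443375 -0.02981849 -2.47066951] 58.460923098027706 0.0022955149606290193
```

View pics/end.png

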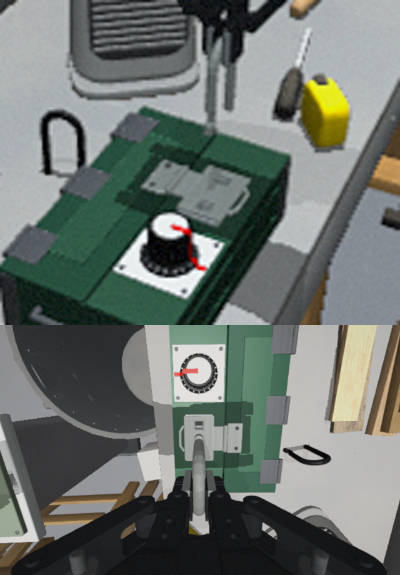

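The picture shows the shackle held upright above the empty hasp, with its feet about 90 mm clear. The dial line is on the index, and the tape measure and screwdriver are undisturbed. I'll hand in.

```bash
python3 -c "from rig import *; print(sign_off())"
```

```text
the job is handed in; nothing more can be done
None
```

The dial is in its deep notch with the red line on the index, and the shackle is drawn out and held upright about 90 mm above the hasp. The tape measure and screwdriver were not touched. I handed the job in at about 11 s of the 48 s allowed; the hand-in returned no verdict.

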